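# Filter bowl onto the drying post

### The job

Take the washed aluminium filter bowl with the blue band out of the orange cradle, turn it mouth down and put it over the free drying post. Then push the upturned bowl down steadily, without banging it or straining against the stop, until it has carried the stiff yellow collar all the way to the bottom, and leave it standing there. Move the collar only by means of the bowl, never with the gripper, and leave the other bowl, the mug and the screwdriver where they are.

Things in the scene. Friction and masses are not known exactly. Their poses are not given: they have to be found in the camera images.
- bowl: Aluminium cup-shaped filter bowl, outer diameter 58 mm, 100 mm long, wall 4 mm, inner depth 94 mm (inner diameter 50 mm), 0.15 to 0.3 kg, blue band 82 to 94 mm from its base. Origin at the centre of the outside of its closed base; its z axis runs along its axis from base to mouth. It starts lying level in the orange cradle, its underside 27 mm above the bench.
- bowl_mouth (a point): Centre of the bowl's open mouth, in the plane of the rim, 100 mm from its base; z axis out of the mouth.
- cradle: Fixed orange V-cradle on a black foot 70 x 120 x 8 mm; two V-supports 10 mm thick, 68 mm apart along its y axis and up to 41 mm high and 52 mm wide carry the bowl with its axis 56 mm above the bench. Origin at the centre of the foot's underside; the bowl lies along its y axis with the mouth towards +y.
- post: The free drying post, fixed on the bench: round dark foot 104 mm in diameter, 12 mm high, and an upright black plastic post 40 mm in diameter up to 76 mm height, then tapering to 16 mm at its top at 100 mm. Origin at the centre of the underside, z up.
- post_tip (a point): Centre of the top of the free post, 100 mm above the bench.
- collar (a joint): Stiff yellow collar (ring, outer diameter 72 mm, inner 44 mm, 12 mm thick) around the free post on which the bowl's rim comes to stand; travel downwards in m: 0 is up (its top 44 mm above the bench), 0.020 is fully down on the foot (its top 24 mm above the bench). Takes about 8 N to move, much more than the bowl's weight, and stays where it is left.
- collar_top (a point): Centre of the upper face of the free post's collar.
- busy_post: A second drying post like the first with its collar down, already taken by the other bowl. Origin at the centre of its underside.
- spare_bowl: Bowl of the same size with a red band, standing mouth down on the second post; leave it. Origin at the centre of its closed base, which is on top, 124 mm above the bench.
- mug: Green mug, 76 mm in diameter, 92 mm high, with a handle; leave it. Origin at the centre of its underside.
- screwdriver: Screwdriver lying on the bench, about 200 mm long; leave it. Origin under its middle.

How it is judged:
On the way:
1. the bowl stands mouth down over the free post, its rim on or just above the collar, the collar not yet down (angle between bowl's own z axis and vertical above 2.9 rad and horizontal distance between bowl_mouth and post below 0.012 m and z of bowl_mouth in the frame of collar_top below 0.012 m and value of joint collar below 0.012 m), for 0.05 s.
At the end, for the whole second after the job is handed in: The blue-banded bowl rests mouth down over the free post (within 10 mm of its axis, 0.1 rad of upright), the collar at least 17 of its 20 mm down, the rim under 28 mm above the bench; spare bowl moved less than 20 mm, mug and screwdriver less than 30 mm (angle between bowl's own z axis and vertical above 3.04 rad and horizontal distance between bowl_mouth and post below 0.01 m and z of bowl_mouth in the frame of post below 0.028 m and value of joint collar above 0.017 m and linear speed of bowl below 0.02 m/s and distance of spare_bowl from where it was at the start of the episode below 0.02 m and distance of each of mug, screwdriver from where it was at the start of the episode below 0.03 m); the robot touches nothing.
It fails at once if the gripper or arm pushes on the free post or its collar directly (contact force between the arm and post above 1 N).
It fails at once if the bowl is banged or pressed onto the collar or post with more than 60 N (contact force between bowl and post above 60 N).
It fails at once if the other bowl, the mug or the screwdriver is disturbed (distance of spare_bowl from where it was at the start of the episode above 0.02 m or distance of any of mug, screwdriver from where it was at the start of the episode above 0.03 m).
It also fails if it takes over 45 s, if anything falls off the work surface, if the arm or the gripper's body presses on something with over 40 N, if the wrist force passes 120 N, or if a joint passes its speed limit or range.

### The arm

A 6-joint arm with a two-finger parallel gripper is mounted at the origin on the work surface. World frame = base frame: x ahead of the robot, y to its left, z up, the work surface at z = 0. Lengths are in m, angles in rad, forces in N, time in s.
With the tool pointing down it reaches from about 0.4 to 0.825 m from the base axis. Payload 7 kg.
Tool frame: the origin (TCP) lies midway between the tips of the shut fingers; the grasp point (between the pads) lies 19 mm behind it; z points along the fingers, y is the line along which they close (so a half turn about z gives the same grasp; the last joint's range is limited). The gripper opens to 88 mm and grips with 3 to 60 N. Pads are 19 mm wide; open, the fingers measure 130 mm over their backs; the gripper's body (78 mm by 193 mm) begins 47 mm behind the grasp point.
Start: joints at [-0.988, 0.359, 0.012, 0, -1.224, -0.288], TCP at [0.196, -0.646, 0.227] pointing down, gripper open.
Joint ranges: [-3.07, 3.07], [-1.43, 2.12], [-1.02, 1.25], [-3.03, 1.67], [-3.05, -0], [-3.03, 3.03]. Speed limits (rad/s): [2.39, 2.39, 3.01, 3.14, 3.14, 3.14].

### API

Orientations are given as [roll, pitch, yaw] about the fixed x, y, z axes, in that order (R = Rz(yaw) Ry(pitch) Rx(roll)).
In Python, from station import arm, grab_frame, camera_params, spot_in gives the robot as it stands.
- The arm moves only by the shell command python3 -m jog 'ROWS' [FORCE]. ROWS is JSON, a list that holds one entry, the list of rows, each a list of 7 numbers: the shift along the tool's x, y, z in mm, then the turn, a rotation vector about the tool's x, y, z in rad, then the finger opening in mm, from 0 to 87.6. In form: [[[x, y, z, wx, wy, wz, fingers], ...]]. A call has 1 to 20 rows; each row is the pose to reach, as a shift and turn from the pose commanded when the call began, along the tool's axes at that moment; what a row does not reach only later rows make up. A row lasts 1/8 s, in which the tool goes at most 62.5 mm and 10.7 degrees, less where a joint would pass 70% of its speed; a pose out of reach is approached as far as the arm can. A call with a gripper value outside its range is refused whole. The fingers move at their own pace and stop on an object; FORCE is the grip in N (left out, the last holds). Time passes only in rows, so rows that repeat a pose let the fingers close. It gives the time, the measured TCP pose, the force, the opening and the grip force at its end, in the units of the state.
- arm.get_state(): the state, without advancing time (a new reading comes with each control period).
- grab_frame(name): name is "scene" or "top" or "wrist"; returns (picture, depth): 420x560x3 uint8, blue, green, red; 420x560 float32, m along the optical axis (not along the pixel's ray), 0 where there is no reading.
- camera_params(name): a dict with "mtx" (3x3 intrinsics, pixels), "k1" (the pictures are not rectified: a ray, as slopes to the right and down, at radius r is drawn at 1 + k1 r^2 times it, then the intrinsics apply), "R" (3x3) and "t" (3): a world point X has camera coordinates R X + t. Camera axes: x right, y down, z forward; pixel columns grow to the right and rows downward; lengths in m; the calibration is good to about 2 mm. A picture is of the moment at which its call begins: read the wrist's pose just before it. camera_params takes no time and is no camera call; for the wrist camera it gives the pose at the moment of the call.
- arm.job_done(): hands the job in; it is judged then, once.
Trained networks look in the newest picture that a camera, given by its name, has taken for a name from the list of things; names that differ only in an ending like _2 or _b are one class to them, and where a whole thing is asked for, a point or a joint stands for the part that bears it (a point fixed in the world has none). Each returns a list of dicts, best first, with "confidence" (0 to 1); they miss things now and then, are a little off and sometimes report something else, mostly with a low value. They report only what shows in the picture. A call takes as long as a camera call.
- spot_in(query, camera): "uv" ([column, row] in pixels, amid what is visible of it).
The state is a dict: "t": time; "q": joint angles; "qd": joint speeds; "joint_efforts": joint torques, N m; "eef_pos": TCP position; "ee_rot": TCP orientation; "force": force on the tool from outside, world axes, zero at the start; "moment": the same for the moment, N m; "width": finger opening in m; "gripper_force": force on a finger pad.
Only numpy, scipy, OpenCV 4.12 (cv2) and the standard library are available. Lean on these libraries where they do the work, as an engineer would, in place of code of your own. Each camera call takes 0.05 s, during which the arm holds its last target. There are 200 camera calls.

## Working session

There is one attempt and no reset: what is moved stays moved. The work goes in short steps, Python scripts to look and compute and a shell command to move; the robot and the scene stay as the last step left them, time stands still between calls to the robot, and variables do not carry over. Pictures are saved under pics/ and viewed, at most 10 in all, crops included, and the job is handed in when it is done.

```bash
mkdir -p pics; ls; cat > h.py <<'E'
import numpy as np, cv2
from station import arm, grab_frame, camera_params, spot_in
from scipy.spatial.transform import Rotation as Ro
def world(name, depth, cp=None):
    cp=cp or camera_params(name); h,w=depth.shape
    K=np.array(cp["mtx"]); R=np.array(cp["R"]); t=np.array(cp["t"])
    v,u=np.mgrid[:h,:w]; pts=np.stack([u,v],-1).reshape(-1,1,2).astype(float)
    n=cv2.undistortPoints(pts,K,np.array([cp["k1"],0,0,0.]),None).reshape(h,w,2)
    P=np.dstack([n*depth[...,None],depth])
    W=(P-t)@R; W[depth<=0]=np.nan
    return W
E
python3 - <<'E'
from h import *
for n in ("scene","top"):
    im,d=grab_frame(n); cv2.imwrite(f"pics/{n}0.png",im); W=world(n,d); np.save(f"{n}0.npy",W)
    for q in ("bowl","cradle","post","collar","busy_post","spare_bowl","mug","screwdriver"):
        for r in spot_in(q,n)[:2]:
            u,v=map(int,np.round(r["uv"])); print(n,q,round(r["confidence"],2),u,v,np.round(W[v,u],3))
s=arm.get_state();print(s["t"],s["eef_pos"],s["ee_rot"],s["width"],s["force"])
E
```

```text
pics
scene bowl 0.88 189 160 [ 0.489 -0.247  0.073]
scene cradle 0.57 423 267 [0.535 0.312 0.023]
scene cradle 0.56 197 178 [ 0.485 -0.238  0.009]
scene collar 0.62 299 238 [0.572 0.055 0.036]
scene busy_post 0.65 422 266 [0.535 0.309 0.026]
scene spare_bowl 0.46 191 158 [ 0.485 -0.243  0.077]
scene mug 0.91 216 251 [ 0.653 -0.103  0.01 ]
scene mug 0.42 321 302 [0.686 0.141 0.023]
scene screwdriver 0.91 324 302 [0.684 0.147 0.024]
top bowl 0.65 419 264 [ 0.474 -0.252  0.087]
top cradle 0.83 392 263 [ 0.474 -0.206  0.067]
top post 0.94 267 221 [0.549 0.042 0.099]
top post 0.45 417 264 [ 0.474 -0.25   0.083]
top collar 0.83 255 221 [0.549 0.066 0.083]
top busy_post 0.87 149 244 [0.499 0.288 0.023]
top busy_post 0.43 265 224 [0.543 0.046 0.093]
top spare_bowl 0.74 123 246 [0.495 0.305 0.122]
top spare_bowl 0.42 417 265 [ 0.472 -0.248  0.087]
top mug 0.89 331 159 [ 0.692 -0.091  0.007]
top screwdriver 0.79 224 160 [0.68  0.138 0.026]
0.9 [ 0.19612174 -0.64587084  0.22657814] [-3.14153938e+00  2.34407825e-05 -2.84679173e+00] 0.08770285510003467 [-0.79916712  0.44653223 -0.92871299]
```

View pics/top0.png

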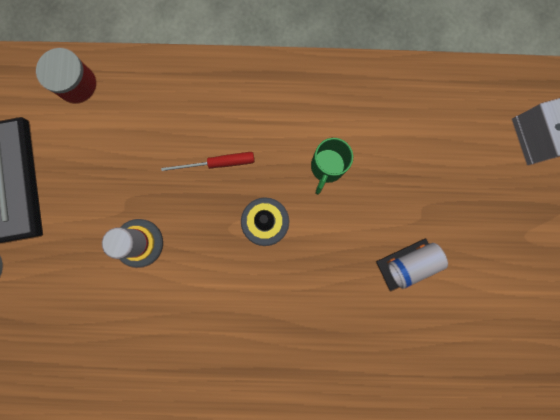

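View pics/scene0.png

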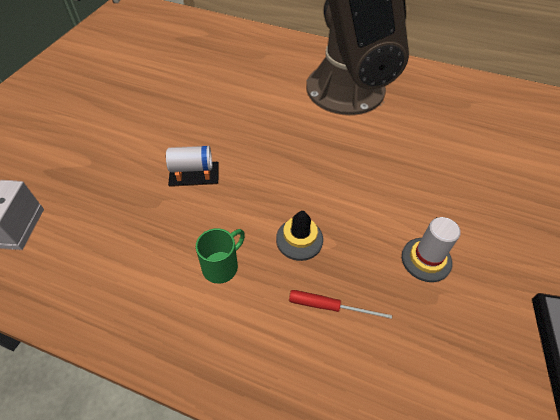

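```bash
python3 - <<'E'
import numpy as np,cv2
for n in("top","scene"):
    W=np.load(n+"0.npy"); im=cv2.imread(f"pics/{n}0.png"); hsv=cv2.cvtColor(im,cv2.COLOR_BGR2HSV)
    x,y,z=W[...,0],W[...,1],W[...,2]
    def rep(m,l):
        p=W[m]; print(n,l,len(p),"med",np.round(np.median(p,0),4),"min",np.round(np.percentile(p,2,0),3),"max",np.round(np.percentile(p,98,0),3)) if len(p) else 0
    # bowl top portion
    m=(abs(x-.48)<.09)&(abs(y+.25)<.1)
    b=m&(z>.076); rep(b,"bowl")
    if b.sum()>20:
        p=W[b][:,:2]; c=p.mean(0); e=np.linalg.svd(p-c)[2]; print("axis",e[0],"c",c,"ext",np.ptp((p-c)@e[0]))
    blue=m&(z>.03)&(hsv[...,0]>100)&(hsv[...,0]<130)&(hsv[...,1]>110); rep(blue,"blue")
    orr=m&(hsv[...,0]<18)&(hsv[...,1]>130); rep(orr,"orange")
    m=(abs(x-.56)<.09)&(abs(y-.055)<.09)
    rep(m&(z>.096),"posttip")
    rep(m&(z>.08)&(z<.09),"posttaper"); rep(m&(z>.05)&(z<.07),"postside")
    rep(m&(hsv[...,0]>20)&(hsv[...,0]<35)&(hsv[...,1]>120)&(z>.036),"collar")
E
```

```text
top bowl 1119 med [ 0.4713 -0.2585  0.0834] min [ 0.439 -0.304  0.076] max [ 0.504 -0.213  0.088]
axis [ 0.44205621 -0.89698735] c [ 0.47162715 -0.258736  ] ext 0.09919425663525715
top blue 152 med [ 0.4601 -0.2235  0.0831] min [ 0.435 -0.237  0.064] max [ 0.48  -0.212  0.088]
top orange 5499 med [ 0.497  -0.2315  0.0008] min [ 0.393 -0.347 -0.002] max [ 0.567 -0.153  0.004]
top posttip 91 med [0.5526 0.0498 0.0996] min [0.545 0.04  0.096] max [0.562 0.058 0.103]
top posttaper 120 med [0.5512 0.0461 0.0846] min [0.536 0.033 0.08 ] max [0.569 0.066 0.09 ]
top postside 4 med [0.5361 0.0397 0.0611] min [0.535 0.031 0.055] max [0.545 0.056 0.068]
top collar 632 med [0.5535 0.0505 0.0406] min [0.52  0.017 0.038] max [0.587 0.083 0.078]
scene bowl 516 med [ 0.4766 -0.2554  0.0821] min [ 0.443 -0.3    0.076] max [ 0.505 -0.213  0.086]
axis [-0.43593789  0.89997675] c [ 0.47644451 -0.25575521] ext 0.10025702695952415
scene blue 111 med [ 0.4733 -0.2168  0.0765] min [ 0.442 -0.233  0.047] max [ 0.483 -0.208  0.086]
scene orange 2952 med [ 0.5165 -0.2162 -0.0009] min [ 0.394 -0.347 -0.004] max [ 0.568 -0.152  0.018]
scene posttip 59 med [0.5553 0.0509 0.0986] min [0.548 0.042 0.096] max [0.563 0.059 0.101]
scene posttaper 95 med [0.5644 0.0531 0.0845] min [0.547 0.035 0.08 ] max [0.572 0.066 0.09 ]
scene postside 94 med [0.5707 0.0537 0.0595] min [0.556 0.032 0.051] max [0.574 0.07  0.069]
scene collar 367 med [0.5674 0.0591 0.0389] min [0.528 0.017 0.036] max [0.589 0.084 0.042]
```

The top picture shows the bowl at (418,264) with its blue band at (402,273), which is the mouth end. The free post with its raised collar is at (265,221). The mug's handle, at (320,190), points towards the post. The scene view agrees, and the heights and sizes check out.

My plan is to grip near the base with the tool tilted 45° from the base side, so the flip ends tilted 45° the other way.

```bash
cat >> h.py <<'E'
BOWL=np.array([.474,-.257]); M=np.array([-.44,.898,0]); M/=np.linalg.norm(M)
POST=np.array([.5535,.050]); Z=np.array([0,0,1.])
def Rtool(dirn,tilt):   # tool-down frame with x=dirn (horizontal), then turned tilt deg about tool y
    x=np.array(dirn); R0=np.column_stack([x,np.cross(-Z,x),-Z])
    return Ro.from_matrix(R0)*Ro.from_euler('y',tilt,degrees=True)
def go(grasp,R,label=""):
    s=arm.get_state(); p=np.array(s["eef_pos"]); Rc=Ro.from_euler('xyz',s["ee_rot"])
    tcp=np.array(grasp)+.019*R.as_matrix()[:,2]
    print(label,"shift",np.round(Rc.inv().apply(tcp-p)*1000,1),"rot",np.round((Rc.inv()*R).as_rotvec(),3))
def st():
    s=arm.get_state(); R=Ro.from_euler('xyz',s["ee_rot"]); g=np.array(s["eef_pos"])-.019*R.as_matrix()[:,2]
    print("t",s["t"],"q",np.round(s["q"],2),"grasp",np.round(g,4),"rpy",np.round(s["ee_rot"],3),"F",np.round(s["force"],1),"w",round(s["width"],4),"gf",s["gripper_force"])
E
python3 - <<'E'
from h import *
R=Rtool(-M,-45); G=np.r_[BOWL,.056]-.025*M
go(G-.1*R.as_matrix()[:,2],R,"pre")
E
python3 -m jog 2>&1 | tail -3
```

```text
pre shift [-392.   210.1  113.3] rot [-0.676 -0.575 -1.632]
invalid input
```

```bash
python3 -m jog '[[[-392,210,113,-0.676,-0.575,-1.632,87],[-392,210,113,-0.676,-0.575,-1.632,87],[-392,210,113,-0.676,-0.575,-1.632,87],[-392,210,113,-0.676,-0.575,-1.632,87],[-392,210,113,-0.676,-0.575,-1.632,87],[-392,210,113,-0.676,-0.575,-1.632,87],[-392,210,113,-0.676,-0.575,-1.632,87],[-392,210,113,-0.676,-0.575,-1.632,87],[-392,210,113,-0.676,-0.575,-1.632,87],[-392,210,113,-0.676,-0.575,-1.632,87],[-392,210,113,-0.676,-0.575,-1.632,87],[-392,210,113,-0.676,-0.575,-1.632,87],[-392,210,113,-0.676,-0.575,-1.632,87],[-392,210,113,-0.676,-0.575,-1.632,87]]]' 45
python3 - <<'E'
from h import *
st()
R=Rtool(-M,-45); G=np.r_[BOWL,.056]-.025*M
go(G-.1*R.as_matrix()[:,2],R,"pre"); go(G,R,"grasp")
cp=camera_params("wrist"); im,d=grab_frame("wrist"); cv2.imwrite("pics/w1.png",im); W=world("wrist",d,cp)
x,y,z=W[...,0],W[...,1],W[...,2]
b=(abs(x-.48)<.09)&(abs(y+.25)<.1)&(z>.06)&(z<.095)
p=W[b]; u=p[:,:2]@M[:2]; v=p[:,:2]@np.array([M[1],-M[0]]); 
print(len(p)); 
for P,nm in((u,"along"),(v,"across")): print(nm,np.round(np.percentile(P,[1,50,99]),4))
print("nominal",BOWL@M[:2],BOWL@np.array([M[1],-M[0]]), "ztop",np.percentile(p[:,2],95))
E
```

```text
t: 2.65
eef_pos: [0.51, -0.3313, 0.1146]
ee_rot: [-3.141, 0.784, -1.116]
force: [0.1, -0.5, -0.1]
width: 0.0869
gripper_force: 0.0
t 2.65 q [-0.53  0.79  0.42 -0.42 -1.87  1.  ] grasp [ 0.5159 -0.3434  0.128 ] rpy [-3.141  0.784 -1.116] F [ 0.1 -0.5 -0.1] w 0.0869 gf 0.0
pre shift [ 0.7 -0.3  1.2] rot [-0.001 -0.002 -0.001]
grasp shift [  0.5  -0.2 101.2] rot [-0.001 -0.002 -0.001]
5761
along [-0.4908 -0.4821 -0.4014]
across [0.2836 0.3103 0.3367]
nominal -0.439345121310636 0.3125713748578754 ztop 0.08478274173810164
```

View pics/w1.png

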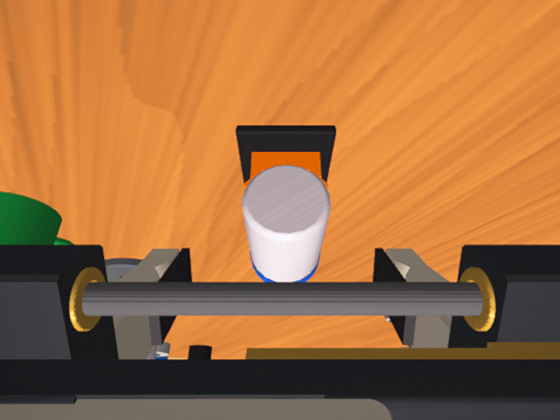

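The wrist view shows the bowl's base centred between the fingers at (286,200), aligned with the tool and matching the estimate within 2 mm. I'll approach along the tool axis and grip.

```bash
python3 -m jog '[[[0,1,30,0,0,0,87],[0,1.5,60,0,0,0,87],[0,1.5,80,0,0,0,87],[0,1.5,92,0,0,0,87],[0,1.5,101,0,0,0,87],[0,1.5,101,0,0,0,87],[0,1.5,101,0,0,0,50],[0,1.5,101,0,0,0,50],[0,1.5,101,0,0,0,50],[0,1.5,101,0,0,0,50],[0,1.5,101,0,0,0,50],[0,1.5,101,0,0,0,50],[0,1.5,101,0,0,0,50],[0,1.5,101,0,0,0,50]]]' 45
python3 - <<'E'
from h import *
st()
R=Rtool(-M,-45); G=np.r_[BOWL,.056]-.025*M
go(G,R,"grasp"); go(G+[0,0,.19],R,"lift")
E
```

```text
t: 4.45
eef_pos: [0.4766, -0.2682, 0.0424]
ee_rot: [3.14, 0.785, -1.116]
force: [-4.3, -3.7, 1.9]
width: 0.0564
gripper_force: 45.0
t 4.45 q [-0.48  0.77  0.19 -0.43 -1.66  1.05] grasp [ 0.4826 -0.2802  0.0559] rpy [ 3.14   0.785 -1.116] F [-4.3 -3.7  1.9] w 0.0564 gf 44.99903115851339
grasp shift [ 0.2 -2.6 -0.4] rot [ 0.001  0.    -0.001]
lift shift [-134.2   -2.3 -134.7] rot [ 0.001  0.    -0.001]
```

```bash
python3 -m jog '[[[-14,0,-14,0,0,0,50],[-40,0,-40,0,0,0,50],[-70,0,-70,0,0,0,50],[-100,0,-100,0,0,0,50],[-127,0,-127,0,0,0,50],[-134,0,-134,0,0,0,50],[-134,0,-134,0,0,0,50]]]' 45
python3 - <<'E'
from h import *
st()
for a in (-30,-45):
    r=np.radians(a); go(np.r_[POST,.225],Rtool([np.cos(r),np.sin(r),0],45),a)
E
```

```text
t: 5.32
eef_pos: [0.4778, -0.2673, 0.2323]
ee_rot: [-3.139, 0.784, -1.114]
force: [-0.3, -0.0, -3.2]
width: 0.0564
gripper_force: 45.0
t 5.325 q [-0.49  0.59  0.34 -0.47 -1.96  0.91] grasp [ 0.4837 -0.2793  0.2458] rpy [-3.139  0.784 -1.114] F [-0.3 -0.  -3.2] w 0.0564 gf 44.99678410124034
-30 shift [-155.4 -215.   184.7] rot [-1.000e-03  1.519e+00 -6.550e-01]
-45 shift [-154.3 -211.9  183.6] rot [-1.000e-03  1.553e+00 -3.660e-01]
```

```bash
python3 -m jog '[[[-6,-8,7,0,0.06,-0.026,50],[-17,-23,20,0,0.167,-0.072,50],[-31,-43,37,0,0.304,-0.131,50],[-46,-64,55,0,0.456,-0.197,50],[-62,-86,74,0,0.608,-0.262,50],[-78,-108,92,0,0.76,-0.328,50],[-93,-129,111,0,0.911,-0.393,50],[-109,-150,130,0,1.063,-0.459,50],[-124,-172,148,0,1.215,-0.524,50],[-138,-191,165,0,1.352,-0.583,50],[-149,-207,178,0,1.46,-0.63,50],[-155,-215,185,0,1.519,-0.655,50],[-155,-215,185,0,1.519,-0.655,50],[-155,-215,185,0,1.519,-0.655,50]]]' 60
python3 - <<'E'
from h import *
st()
r=np.radians(-30); go(np.r_[POST,.225],Rtool([np.cos(r),np.sin(r),0],45))
for n in("scene","top"):
    im,d=grab_frame(n); cv2.imwrite(f"pics/{n}2.png",im); np.save(f"{n}2.npy",world(n,d))
im=cv2.imread("pics/scene2.png"); cv2.imwrite("pics/c2.png",np.hstack([cv2.resize(im[60:360,150:450],(400,400)),cv2.resize(cv2.imread("pics/top2.png")[100:350,130:380],(400,400))]))
E
```

```text
t: 7.08
eef_pos: [0.5809, 0.0538, 0.227]
ee_rot: [3.118, -0.758, -0.523]
force: [0.4, 0.0, -2.9]
width: 0.0562
gripper_force: 60.0
t 7.075 q [ 0.59  0.01 -1.02  1.36 -0.69 -0.72] grasp [0.5698 0.0607 0.2408] rpy [ 3.118 -0.758 -0.523] F [ 0.4  0.  -2.9] w 0.0562 gf 59.997084409114905
 shift [-16.7  16.8   5.8] rot [0.023 0.027 0.001]
```

View pics/c2.png

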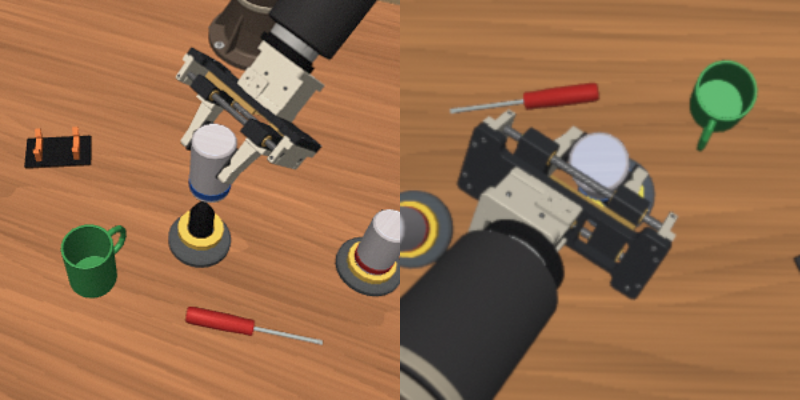

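The crops show the bowl held mouth down at (205,165), level but short of the post at (200,240), because joint 3 is at its limit. The other objects are undisturbed. I'll swing the tool heading further sideways so the wrist sits farther out.

```bash
python3 - <<'E'
from h import *
for a in (-60,-70):
    r=np.radians(a); go(np.r_[POST,.225],Rtool([np.cos(r),np.sin(r),0],45),a)
E
```

```text
-60 shift [-18.7  23.3   5. ] rot [-0.343  0.022  0.374]
-70 shift [-19.7  25.2   4.1] rot [-0.465  0.02   0.499]
```

```bash
python3 -m jog '[[[-3,4,1,-0.08,0.004,0.08,50],[-8,9,2,-0.18,0.01,0.2,50],[-14,17,3,-0.32,0.016,0.34,50],[-20,25,4,-0.465,0.02,0.5,50],[-20,25,4,-0.465,0.02,0.5,50],[-20,25,4,-0.465,0.02,0.5,50],[-20,25,4,-0.465,0.02,0.5,50]]]' 60
python3 - <<'E'
from h import *
st()
for a in (-60,-70):
  r=np.radians(a); go(np.r_[POST,.225],Rtool([np.cos(r),np.sin(r),0],45),a)
E
```

```text
t: 8.05
eef_pos: [0.5582, 0.0374, 0.2126]
ee_rot: [-3.138, -0.786, -1.222]
force: [-0.1, 0.4, -2.7]
width: 0.0559
gripper_force: 60.0
t 8.05 q [ 0.81  0.26 -0.69  0.76 -1.17 -0.97] grasp [0.5535 0.05   0.226 ] rpy [-3.138 -0.786 -1.222] F [-0.1  0.4 -2.7] w 0.0559 gf 59.99739819089882
-60 shift [-0.9 -2.2  0.6] rot [ 0.121 -0.001 -0.124]
-70 shift [-0.7  0.1  0.7] rot [-0.003 -0.001 -0.   ]
```

```bash
cat >> h.py <<'E'
from scipy.optimize import least_squares
def fitbowl(tag):
    P=[];L=[]
    for n in("scene","top"):
        im,d=grab_frame(n); cv2.imwrite(f"pics/{n}{tag}.png",im); W=world(n,d); hsv=cv2.cvtColor(im,cv2.COLOR_BGR2HSV)
        near=(np.linalg.norm(W[...,:2]-POST,axis=2)<.05)&(W[...,2]>.02)
        blue=near&(hsv[...,0]>100)&(hsv[...,0]<130)&(hsv[...,1]>110); p=W[blue]
        if len(p)>15: print(n,"blue z",np.round(np.percentile(p[:,2],[3,50,97]),4),"n",len(p)); P.append(p);
        if len(p)>15:
            f=lambda c:np.hypot(p[:,0]-c[0],p[:,1]-c[1])-.029
            c=least_squares(f,POST,loss="soft_l1",f_scale=.002).x; print(n,"band centre",np.round(c,4))
        ys=near&(hsv[...,0]>20)&(hsv[...,0]<35)&(hsv[...,1]>120); p=W[ys]
        if len(p)>15: print(n,"collar z",np.round(np.percentile(p[:,2],[50,90]),4))
        zb=np.nanmedian(W[...,2][near&(W[...,2]>np.nanpercentile(W[...,2][near],70))]) 
        t=near&(hsv[...,1]<70)&(hsv[...,2]>110)&(np.linalg.norm(W[...,:2]-POST,axis=2)<.035)
        if t.sum()>50:
            top=np.percentile(W[...,2][t],90); q=W[t&(abs(W[...,2]-top)<.008)]
            A=np.c_[q[:,:2]-q[:,:2].mean(0),np.ones(len(q))]; k=np.linalg.lstsq(A,q[:,2],rcond=None)[0]
            print(n,"base z",round(k[2],4),"slope",np.round(k[:2],3),"centre",np.round((q.max(0)+q.min(0))/2,4)[:2],len(q))
E
python3 - <<'E'
from h import *
fitbowl("3")
im=cv2.imread("pics/scene3.png"); cv2.imwrite("pics/c3.png",np.hstack([cv2.resize(im[60:360,180:480],(400,400)),cv2.resize(cv2.imread("pics/top3.png")[100:350,80:330],(400,400))]))
E
```

```text
scene blue z [0.0408 0.1631 0.1701] n 142
scene band centre [0.5537 0.0494]
scene collar z [0.0387 0.0403]
scene base z 0.2505 slope [-0.034  0.002] centre [0.5517 0.0476] 560
top collar z [0.0404 0.0427]
top base z 0.2523 slope [0.005 0.01 ] centre [0.5514 0.0477] 1010
```

View pics/c3.png

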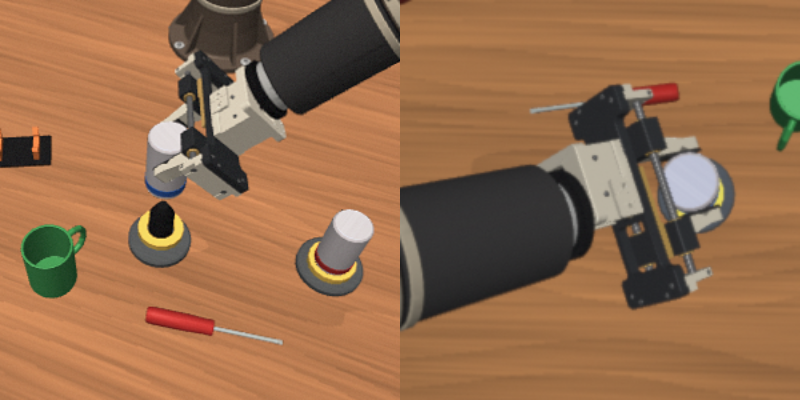

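The bowl is upright over the post: band centre (0.5537, 0.0494), base at z 0.251. The forearm passes near or over the spare bowl in the top view, so I'll check its clearance before lowering.

```bash
python3 - <<'E'
from h import *
cp=camera_params("top"); print("topcam",np.round(-np.array(cp["R"]).T@cp["t"],3))
Ws=[]
for n in("top","scene"):
    im,d=grab_frame(n); W=world(n,d).reshape(-1,3); W=W[np.isfinite(W).all(1)]; Ws.append(W)
W=np.vstack(Ws)
u=np.array([np.cos(.523),np.sin(.523)]);v=np.array([-u[1],u[0]])
for r in np.arange(.3,.66,.04):
    m=(abs(W[:,:2]@u-r)<.02)&(W[:,2]>.15)&(abs(W[:,:2]@v)<.25)
    if m.sum(): p=W[m]; print(round(r,2),"lat",np.round(np.percentile(p[:,:2]@v,[1,99]),3),"z",np.round(np.percentile(p[:,2],[1,99]),3),len(p))
S=np.array([.497,.305]); print("spare r,lat",S@u,S@v)
for a in(-45,-50): r=np.radians(a); go(np.r_[POST,.225],Rtool([np.cos(r),np.sin(r),0],45),a)
E
```

```text
topcam [0.508 0.026 0.862]
0.38 lat [0.062 0.075] z [0.391 0.454] 191
0.42 lat [-0.209  0.075] z [0.265 0.473] 3354
0.46 lat [-0.241  0.062] z [0.229 0.492] 5255
0.5 lat [-0.246  0.024] z [0.251 0.512] 11717
0.54 lat [-0.246 -0.003] z [0.177 0.526] 16009
0.58 lat [-0.231  0.027] z [0.268 0.535] 14435
0.62 lat [-0.224 -0.161] z [0.238 0.315] 829
spare r,lat 0.582905157682585 0.01598678038382809
-45 shift [-1.5 -5.3  0.3] rot [ 0.306 -0.001 -0.31 ]
-50 shift [-1.2 -4.2  0.6] rot [ 0.244 -0.001 -0.248]
```

```bash
python3 -m jog '[[[0,-1,0,0.06,0,-0.06,50],[-0.5,-2,0,0.15,0,-0.15,50],[-1,-4,0,0.25,0,-0.25,50],[-1.5,-5.3,0.3,0.306,0,-0.31,50],[-1.5,-5.3,0.3,0.306,0,-0.31,50],[-1.5,-5.3,0.3,0.306,0,-0.31,50]]]' 60
python3 - <<'E'
from h import *
st()
r=np.radians(-45); R=Rtool([np.cos(r),np.sin(r),0],45)
for z in(.225,.16,.119,.10): go(np.r_[POST,z],R,z)
W=[]
for n in("top","scene"):
    im,d=grab_frame(n); w=world(n,d).reshape(-1,3); W.append(w[np.isfinite(w).all(1)])
W=np.vstack(W); m=(np.linalg.norm(W[:,:2]-[.497,.305],axis=1)<.07)&(W[:,2]>.15); p=W[m]
print(len(p), np.round(np.percentile(p[:,2],[0,5,50,95]),3) if len(p) else "")
E
```

```text
t: 9.0
eef_pos: [0.5636, 0.0411, 0.2116]
ee_rot: [-3.141, -0.787, -0.788]
force: [-0.1, 0.3, -2.3]
width: 0.056
gripper_force: 60.0
t 9.0 q [ 0.73  0.09 -0.97  1.16 -0.88 -0.89] grasp [0.5542 0.0506 0.225 ] rpy [-3.141 -0.787 -0.788] F [-0.1  0.3 -2.3] w 0.056 gf 59.99720746069215
0.225 shift [-0.1  0.9 -0. ] rot [ 0.002 -0.001 -0.002]
0.16 shift [-46.1   0.9  45.9] rot [ 0.002 -0.001 -0.002]
0.119 shift [-75.1   0.9  74.9] rot [ 0.002 -0.001 -0.002]
0.1 shift [-88.6   0.9  88.3] rot [ 0.002 -0.001 -0.002]
0
```

```bash
python3 -m jog '[[[-6,0.9,6,0,0,0,50],[-16,0.9,16,0,0,0,50],[-26,0.9,26,0,0,0,50],[-36,0.9,36,0,0,0,50],[-42,0.9,42,0,0,0,50],[-46,0.9,46,0,0,0,50],[-46,0.9,46,0,0,0,50]]]' 60
python3 - <<'E'
from h import *
st()
r=np.radians(-45); R=Rtool([np.cos(r),np.sin(r),0],45)
for z in(.16,.124,.119,.10): go(np.r_[POST,z],R,z)
fitbowl("4")
E
```

```text
t: 9.98
eef_pos: [0.5716, 0.0472, 0.1526]
ee_rot: [3.126, -0.779, -0.784]
force: [0.5, -1.5, -2.3]
width: 0.056
gripper_force: 60.0
t 9.975 q [ 0.66  0.19 -1.02  1.31 -0.81 -1.05] grasp [0.5624 0.0569 0.1661] rpy [ 3.126 -0.779 -0.784] F [ 0.5 -1.5 -2.3] w 0.056 gf 59.997251539025456
0.16 shift [-5.2 10.8  3.5] rot [0.015 0.006 0.001]
0.124 shift [-30.5  10.4  29.1] rot [0.015 0.006 0.001]
0.119 shift [-34.   10.3  32.7] rot [0.015 0.006 0.001]
0.1 shift [-47.4  10.1  46.2] rot [0.015 0.006 0.001]
scene blue z [0.0413 0.1034 0.1101] n 99
scene band centre [0.561  0.0564]
scene collar z [0.0385 0.0406]
scene base z 0.1912 slope [-0.046  0.008] centre [0.5537 0.0563] 606
top collar z [0.0404 0.0421]
top base z 0.1926 slope [0.006 0.017] centre [0.5569 0.0546] 777
```

Joint 3 hit its limit again, leaving the bowl 11 mm off the axis. I'll raise it and use the -70° heading. The wrist ends up about 0.25 m or higher there, well above the spare bowl's 0.124 m top.

```bash
python3 -m jog '[[[7,0,-7,0,0,0,50],[20,0,-20,0,0,0,50],[32,0,-32,0,0,0,50],[39,0,-39,0,0,0,50],[39,0,-39,0,0,0,50]]]' 60
python3 - <<'E'
from h import *
st()
for a in(-70,-78):
  r=np.radians(a); R=Rtool([np.cos(r),np.sin(r),0],45); go(np.r_[POST,.22],R,a)
E
```

```text
t: 10.7
eef_pos: [0.5724, 0.048, 0.2091]
ee_rot: [3.13, -0.779, -0.787]
force: [-0.9, -0.1, -3.1]
width: 0.0563
gripper_force: 60.0
t 10.7 q [ 0.73  0.12 -0.94  1.13 -0.89 -0.87] grasp [0.5631 0.0576 0.2226] rpy [ 3.13  -0.779 -0.787] F [-0.9 -0.1 -3.1] w 0.0563 gf 59.99733941280283
-70 shift [-3.6 17.6  0.2] rot [-0.295  0.004  0.309]
-78 shift [-4.2 19.2 -0.4] rot [-0.394  0.003  0.408]
```

```bash
python3 -m jog '[[[-1,4,0,-0.08,0,0.08,50],[-2,9,0,-0.18,0.001,0.19,50],[-3,14,0,-0.28,0.002,0.29,50],[-4,18.6,-0.2,-0.357,0.003,0.37,50],[-4,18.6,-0.2,-0.357,0.003,0.37,50],[-4,18.6,-0.2,-0.357,0.003,0.37,50]]]' 60
python3 - <<'E'
from h import *
st(); fitbowl("5")
r=np.radians(-75); R=Rtool([np.cos(r),np.sin(r),0],45)
for z in(.22,.16,.125): go(np.r_[POST,z],R,z)
E
```

```text
t: 11.45
eef_pos: [0.5566, 0.036, 0.2051]
ee_rot: [3.136, -0.787, -1.304]
force: [-0.0, 1.0, -2.2]
width: 0.0564
gripper_force: 60.0
t 11.45 q [ 0.8   0.3  -0.64  0.71 -1.21 -1.  ] grasp [0.5531 0.049  0.2186] rpy [ 3.136 -0.787 -1.304] F [-0.   1.  -2.2] w 0.0564 gf 59.997633579187095
scene blue z [0.0423 0.1554 0.1627] n 140
scene band centre [0.5527 0.0483]
scene collar z [0.0386 0.0406]
scene base z 0.2429 slope [-0.039  0.002] centre [0.5519 0.0442] 522
top collar z [0.0407 0.0426]
top base z 0.2451 slope [0.005 0.011] centre [0.5518 0.0471] 990
0.22 shift [ 0.1 -0.8 -1.3] rot [ 0.001 -0.001  0.003]
0.16 shift [-42.4  -1.   41.1] rot [ 0.001 -0.001  0.003]
0.125 shift [-67.2  -1.1  65.8] rot [ 0.001 -0.001  0.003]
```

```bash
python3 -m jog '[[[-6,-1,5,0,0,0,50],[-16,-1,15,0,0,0,50],[-26,-1,25,0,0,0,50],[-36,-1,35,0,0,0,50],[-42,-1,41,0,0,0,50],[-42.4,-1,41,0,0,0,50]]]' 60
python3 - <<'E'
from h import *
st(); fitbowl("6")
r=np.radians(-75); R=Rtool([np.cos(r),np.sin(r),0],45)
for z in(.16,.124,.10): go(np.r_[POST,z],R,z)
im=cv2.imread("pics/scene6.png"); cv2.imwrite("pics/c6.png",np.hstack([cv2.resize(im[60:360,180:480],(400,400)),cv2.resize(cv2.imread("pics/top6.png")[100:350,80:330],(400,400))]))
E
```

```text
t: 12.3
eef_pos: [0.5572, 0.0374, 0.1459]
ee_rot: [3.136, -0.787, -1.306]
force: [-0.2, -0.5, -2.1]
width: 0.0563
gripper_force: 60.0
t 12.3 q [ 0.79  0.37 -0.7   0.75 -1.1  -1.09] grasp [0.5538 0.0504 0.1593] rpy [ 3.136 -0.787 -1.306] F [-0.2 -0.5 -2.1] w 0.0563 gf 59.997433951939456
scene blue z [0.0411 0.0974 0.1036] n 90
scene band centre [0.5535 0.05  ]
scene collar z [0.0386 0.0404]
scene base z 0.1839 slope [-0.03   0.008] centre [0.5514 0.0449] 478
top collar z [0.0407 0.0427]
top base z 0.1861 slope [0.002 0.01 ] centre [0.5518 0.0476] 818
0.16 shift [0.3 0.8 0.5] rot [ 0.002 -0.001  0.002]
0.124 shift [-25.2   0.7  26. ] rot [ 0.002 -0.001  0.002]
0.1 shift [-42.1   0.6  42.9] rot [ 0.002 -0.001  0.002]
```

View pics/c6.png

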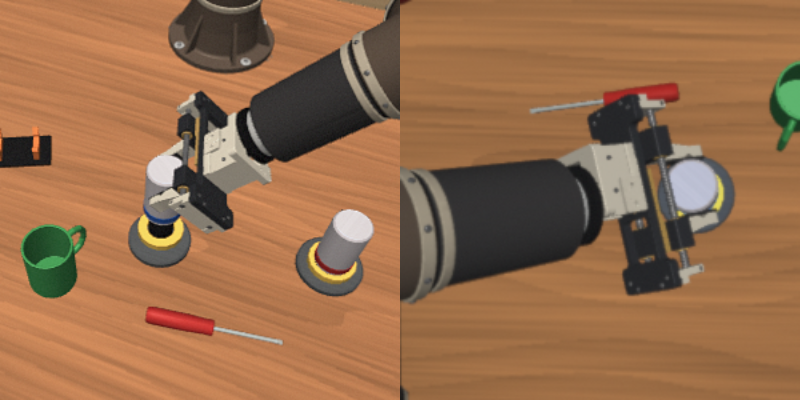

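The bowl's rim is over the post tip at (160,215), centred within 1 mm, and no forces show. The forearm is well above the spare bowl. I'll lower it to just above the collar.

```bash
python3 -m jog '[[[-5,0.5,5,0,0,0,50],[-11,0.5,11,0,0,0,50],[-17,0.5,17,0,0,0,50],[-22,0.5,22,0,0,0,50],[-25,0.5,25,0,0,0,50],[-25,0.5,25,0,0,0,50]]]' 60
python3 - <<'E'
from h import *
st(); fitbowl("7")
E
```

```text
t: 13.15
eef_pos: [0.5567, 0.0374, 0.111]
ee_rot: [3.137, -0.786, -1.306]
force: [0.7, 0.2, -2.6]
width: 0.0559
gripper_force: 60.0
t 13.15 q [ 0.78  0.42 -0.74  0.79 -1.04 -1.15] grasp [0.5533 0.0504 0.1244] rpy [ 3.137 -0.786 -1.306] F [ 0.7  0.2 -2.6] w 0.0559 gf 59.99746201210655
scene blue z [0.0569 0.063  0.0691] n 70
scene band centre [0.5533 0.05  ]
scene collar z [0.0385 0.0402]
scene base z 0.1489 slope [-0.039  0.005] centre [0.5519 0.0449] 459
top collar z [0.0407 0.0429]
top base z 0.1508 slope [-0.006  0.004] centre [0.5525 0.0477] 741
```

```bash
python3 -m jog '[[[-1.4,0,1.4,0,0,0,50],[-2.8,0,2.8,0,0,0,50],[-4,0,4,0,0,0,50],[-5,0,5,0,0,0,50],[-6,0,6,0,0,0,50],[-7,0,7,0,0,0,50],[-7,0,7,0,0,0,50]]]' 60
python3 - <<'E'
from h import *
st(); fitbowl("8")
E
```

```text
t: 14.12
eef_pos: [0.5568, 0.0375, 0.1013]
ee_rot: [3.138, -0.786, -1.307]
force: [-0.5, 0.2, -2.5]
width: 0.0559
gripper_force: 60.0
t 14.125 q [ 0.78  0.43 -0.75  0.8  -1.02 -1.17] grasp [0.5533 0.0505 0.1147] rpy [ 3.138 -0.786 -1.307] F [-0.5  0.2 -2.5] w 0.0559 gf 59.99736165278591
scene blue z [0.0477 0.0531 0.0583] n 70
scene band centre [0.5529 0.0508]
scene collar z [0.0382 0.0403]
scene base z 0.1393 slope [-0.033 -0.005] centre [0.5522 0.045 ] 446
top collar z [0.0408 0.0429]
top base z 0.141 slope [-0.006  0.011] centre [0.5521 0.0472] 721
```

```bash
python3 -m jog '[[[-0.7,0,0.7,0,0,0,50],[-1.4,0,1.4,0,0,0,50],[-2.1,0,2.1,0,0,0,50],[-2.8,0,2.8,0,0,0,50],[-2.8,0,2.8,0,0,0,50]]]' 60
python3 - <<'E'
from h import *
st(); fitbowl("9")
E
```

```text
t: 14.85
eef_pos: [0.5569, 0.0375, 0.0981]
ee_rot: [3.139, -0.787, -1.307]
force: [-2.9, 1.7, 5.2]
width: 0.0562
gripper_force: 60.0
t 14.85 q [ 0.78  0.44 -0.75  0.81 -1.02 -1.18] grasp [0.5535 0.0505 0.1115] rpy [ 3.139 -0.787 -1.307] F [-2.9  1.7  5.2] w 0.0562 gf 59.99694161466323
scene blue z [0.0444 0.0498 0.0562] n 66
scene band centre [0.5533 0.0506]
scene collar z [0.036 0.038]
scene base z 0.1362 slope [-0.03   0.008] centre [0.5524 0.045 ] 444
top collar z [0.0382 0.0397]
top base z 0.1377 slope [-0.002  0.014] centre [0.5524 0.0473] 716
```

Contact: the force rose by about 8 N, and the collar is down about 2.4 mm with the bowl still upright. I'll push steadily.

```bash
python3 -m jog '[[[-1,0,1,0,0,0,50],[-2,0,2,0,0,0,50],[-3,0,3,0,0,0,50],[-4,0,4,0,0,0,50],[-5,0,5,0,0,0,50],[-6,0,6,0,0,0,50],[-7,0,7,0,0,0,50],[-8,0,8,0,0,0,50],[-9,0,9,0,0,0,50],[-10,0,10,0,0,0,50],[-10,0,10,0,0,0,50]]]' 60
python3 - <<'E'
from h import *
st(); fitbowl("10")
E
```

```text
t: 16.32
eef_pos: [0.557, 0.0374, 0.0845]
ee_rot: [3.139, -0.788, -1.307]
force: [-3.9, 2.7, 10.5]
width: 0.0561
gripper_force: 60.0
t 16.325 q [ 0.78  0.46 -0.77  0.83 -1.   -1.21] grasp [0.5536 0.0504 0.0979] rpy [ 3.139 -0.788 -1.307] F [-3.9  2.7 10.5] w 0.0561 gf 59.99652457830962
scene blue z [0.0306 0.0365 0.0427] n 67
scene band centre [0.5535 0.0504]
scene collar z [0.023  0.0247]
scene base z 0.1225 slope [-0.032 -0.003] centre [0.5516 0.0446] 439
top collar z [0.0247 0.0266]
top base z 0.1242 slope [-0.002  0.008] centre [0.5522 0.0475] 684
```

```bash
python3 -m jog '[[[-0.7,0,0.7,0,0,0,50],[-1.4,0,1.4,0,0,0,50],[-2,0,2,0,0,0,50],[-2,0,2,0,0,0,50]]]' 60
python3 - <<'E'
from h import *
st(); fitbowl("11")
E
```

```text
t: 16.92
eef_pos: [0.5573, 0.0371, 0.0843]
ee_rot: [3.141, -0.791, -1.308]
force: [-13.9, 7.7, 31.0]
width: 0.0562
gripper_force: 60.0
t 16.925 q [ 0.78  0.46 -0.77  0.83 -1.   -1.21] grasp [0.5538 0.0502 0.0977] rpy [ 3.141 -0.791 -1.308] F [-13.9   7.7  31. ] w 0.0562 gf 60.0270462728804
scene blue z [0.0304 0.036  0.0426] n 66
scene band centre [0.5535 0.0501]
scene collar z [0.0227 0.0244]
scene base z 0.1222 slope [-0.034  0.009] centre [0.5519 0.045 ] 444
top collar z [0.0243 0.026 ]
top base z 0.1241 slope [-0.001  0.014] centre [0.5523 0.0467] 686
```

The force rose to 33 N with no motion. Before pushing more, I'll compare readings against the busy post, whose collar is known to be fully down and whose bowl base is at 0.124.

```bash
python3 - <<'E'
import h; from h import *
st()
for n in("scene","top"):
    im,d=grab_frame(n); W=world(n,d); hsv=cv2.cvtColor(im,cv2.COLOR_BGR2HSV)
    if n=="top": W0=np.load("top0.npy"); h0=cv2.cvtColor(cv2.imread("pics/top0.png"),cv2.COLOR_BGR2HSV)
    else: W0,h0=W,hsv
    for nm,C,w,hh in(("busy",np.array([.519,.306]),W0,h0),("free",POST,W,hsv)):
        rr=np.linalg.norm(w[...,:2]-C,axis=2); z=w[...,2]
        ys=(rr<.06)&(hh[...,0]>20)&(hh[...,0]<35)&(hh[...,1]>120)&(z>.005)&(z<.06)
        p=w[ys]; print(n,nm,"collar",len(p),np.round(np.percentile(p[:,2],[10,25,50,75,90]),4),"ctr",np.round((np.percentile(p,1,0)+np.percentile(p,99,0))/2,3)[:2])
        t=(rr<.05)&(hh[...,1]<70)&(z>.1)&(z<.14); p=w[t]; print("   base",len(p),np.round(np.percentile(p[:,2],[50,75,90,97]),4),"ctr",np.round((p.max(0)+p.min(0))/2,3))
        ft=(rr<.052)&(rr>.038)&(z>0.004)&(z<.02); print("   foot z",np.round(np.median(z[ft]),4))
    if n=="scene": cv2.imwrite("pics/c12.png",cv2.resize(im[180:290,240:470],(800,383),interpolation=cv2.INTER_CUBIC))
E
```

```text
t 17.025 q [ 0.78  0.46 -0.77  0.83 -1.   -1.21] grasp [0.5538 0.0502 0.0977] rpy [ 3.141 -0.791 -1.308] F [-13.5   7.6  30.1] w 0.0563 gf 60.02665537846042
scene busy collar 307 [0.0133 0.0182 0.0224 0.0238 0.0247] ctr [0.505 0.319]
   base 776 [0.1224 0.1235 0.1244 0.1251] ctr [0.502 0.318 0.114]
   foot z 0.0111
scene free collar 222 [0.0152 0.0205 0.0223 0.0235 0.0243] ctr [0.57 0.05]
   base 750 [0.122  0.1234 0.1247 0.1304] ctr [0.552 0.05  0.12 ]
   foot z 0.0106
top busy collar 262 [0.0182 0.0227 0.024  0.025  0.0258] ctr [0.5   0.307]
   base 840 [0.1239 0.1248 0.1257 0.1266] ctr [0.5   0.317 0.114]
   foot z 0.012
top free collar 66 [0.0225 0.0233 0.0244 0.0252 0.0262] ctr [0.549 0.049]
   base 966 [0.1234 0.1247 0.1256 0.1268] ctr [0.552 0.057 0.119]
   foot z 0.0122
```

View pics/c12.png

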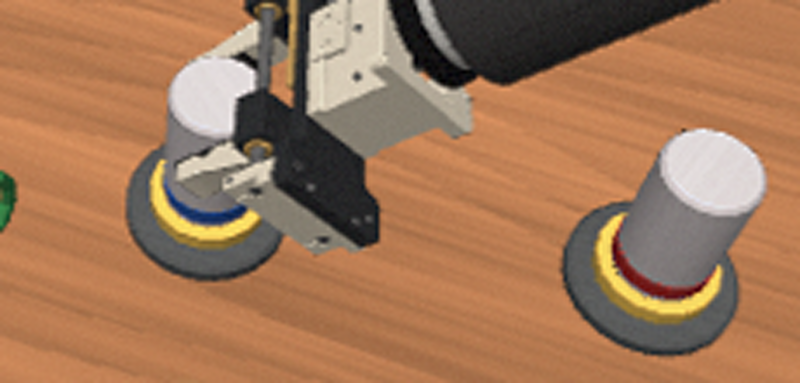

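The collar (0.0244 against 0.0240) and bowl base (0.1256 against 0.1257) read the same as on the busy post, and the picture shows the rim low over the foot at (205,240). The collar is fully down. I'll relax the push, open and retreat along the tool axis.

```bash
python3 -m jog '[[[1,0,-1,0,0,0,50],[1.8,0,-1.8,0,0,0,50],[1.8,0,-1.8,0,0,0,50],[1.8,0,-1.8,0,0,0,64],[1.8,0,-1.8,0,0,0,75],[1.8,0,-1.8,0,0,0,84],[1.8,0,-1.8,0,0,0,84],[1.8,0,-1.8,0,0,0,84]]]' 60
python3 - <<'E'
from h import *
st(); fitbowl("13")
E
```

```text
t: 18.12
eef_pos: [0.5567, 0.0374, 0.0829]
ee_rot: [3.138, -0.786, -1.307]
force: [0.5, -0.3, -0.0]
width: 0.0836
gripper_force: 0.0
t 18.125 q [ 0.77  0.46 -0.77  0.83 -0.99 -1.21] grasp [0.5533 0.0504 0.0963] rpy [ 3.138 -0.786 -1.307] F [ 0.5 -0.3 -0. ] w 0.0836 gf 0.0
scene blue z [0.0293 0.0342 0.0404] n 38
scene band centre [0.5532 0.0504]
scene collar z [0.0229 0.0245]
scene base z 0.1226 slope [-0.036  0.002] centre [0.5547 0.0468] 463
top collar z [0.0245 0.0262]
top base z 0.1243 slope [-0.011  0.008] centre [0.5532 0.0475] 672
```

```bash
python3 -m jog '[[[0,0,-10,0,0,0,84],[0,0,-30,0,0,0,84],[0,0,-55,0,0,0,84],[0,0,-80,0,0,0,84],[0,0,-105,0,0,0,84],[0,0,-120,0,0,0,84],[0,0,-120,0,0,0,84]]]'
python3 - <<'E'
from h import *
st(); fitbowl("14")
im=cv2.imread("pics/scene14.png"); cv2.imwrite("pics/c14.png",im)
E
```

```text
t: 19.1
eef_pos: [0.5352, 0.1206, 0.1683]
ee_rot: [3.14, -0.785, -1.307]
force: [0.3, -0.4, -0.3]
width: 0.0842
gripper_force: 0.0
t 19.1 q [ 0.95  0.39 -0.59  0.62 -1.23 -1.09] grasp [0.5317 0.1336 0.1817] rpy [ 3.14  -0.785 -1.307] F [ 0.3 -0.4 -0.3] w 0.0842 gf 0.0
scene blue z [0.0308 0.037  0.042 ] n 72
scene band centre [0.5534 0.0504]
scene collar z [0.0229 0.0247]
scene base z 0.1225 slope [-0.04  -0.008] centre [0.5544 0.0508] 537
top collar z [0.025  0.0265]
top base z 0.1241 slope [0.001 0.005] centre [0.5532 0.0494] 738
```

View pics/c14.png

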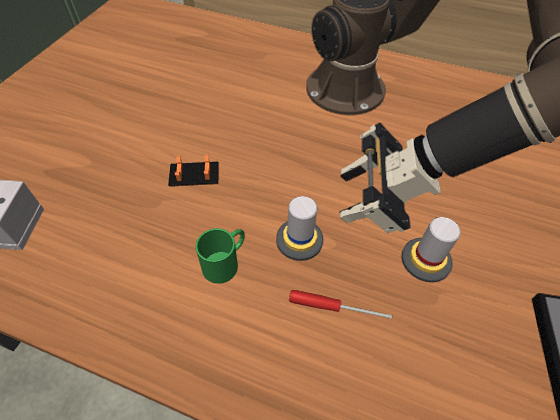

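The bowl stands upright at (301,225) on the lowered collar. The gripper is clear, and the mug, screwdriver and spare bowl are where they started.

```bash
python3 -c "
from station import arm
print(arm.job_done())"
```

```text
the job is handed in; nothing more can be done
None
```

I handed the job in: the blue-banded bowl stands mouth down over the free post with the collar fully down, reading level with the busy post's, and the spare bowl, mug and screwdriver look unmoved; the highest push I read was about 33 N, and no verdict came back.

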